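# Read the code label under the hood

### The job

Take the hand-held code reader out of its stand and read the black-and-white code label of the grey module on the tilted easel: set the reader's orange nose square on the middle of the label, gently press until the sprung nose gives, and hold it steady there for about two seconds. Then put the reader back in its stand, upright and fully seated as it was, and let go. Do not push hard, do not shift the easel's tilted deck, and leave the other things on the bench where they are.

Things in the scene. Friction and masses are not known exactly. Their poses are not given: they have to be found in the camera images.
- reader: Hand-held code reader, 158 mm, 0.11-0.18 kg, nose-down in its stand. Origin: tip of the free nose, on the axis; z runs from nose to rear. Along z: orange nose 0-16 mm (18 mm dia, 12 at the tip); black barrel 22 mm dia to 70; yellow flange 42 mm dia, 70-76; black square handle 28 x 28 mm, flats facing x and y, 76-156: grip it by two flats, e.g. 125 mm from the nose tip.
- stand: Fixed grey stand: foot 88 mm dia, round post 54 mm dia, 90 mm high, with an open well 30 mm dia, 78 mm deep in its top. Origin at the centre of the foot's underside, on the bench; z up. The reader's flange rests on the post's rim; then the reader's origin is 20 mm above the stand's origin, at most 4 mm off its axis.
- easel: The easel: dark base 124 x 150 mm on rubber feet, fixed to the bench, carrying the tilted deck, hood and grey module. Origin on the bench under the centre of the base; its low front edge faces the easel's own -x. The module is fixed to the deck.
- aim (a point): Point on the deck's face exactly under the label's centre. z: out of the deck, perpendicular to deck and label; x up the slope, y level along the deck. The label (white, 36 mm square, black code) lies on the grey module's flat top (78 x 90 mm), centred on this z axis. The module's height differs from unit to unit: the label is 14 to 26 mm above this point, so feel for it.
- nose (a point): Tip of the reader's orange sprung nose; moves with the nose, which slides into the barrel along the reader's z: it begins to give at 2.5 N, stiffens by 1 N per mm and is at its stop after 6 mm (8.5 N). A reading needs 3 N or more, with the nose on the label.
- cutters: Blue-handled side cutters lying on the bench, 41 x 120 x 10 mm, bystander.
- pcb: Green populated circuit board lying on the bench, 64 x 100 x 10 mm, bystander.
- tips: Small white round pot with lid, 44 mm wide, 26 mm high, bystander.
- driver: Screwdriver with yellow handle, 144 mm long, lying on the bench, bystander.
- braid: Flat blue and copper reel, 40 x 67 x 10 mm, bystander.
- easel_deck (a joint): Tilt of the deck from level, rad; 0.48 to 0.62, different every time, hinged at the easel's front edge and held by stiff friction: a gentle press does not move it. The deck is 120 mm long up the slope and 128 mm wide.
- hood (a point): Middle of the top edge of the black hood's back plate. The plate stands perpendicular to the deck, 124 mm wide, 84 mm high over the deck's face, its near face 52 mm up-slope of the label's centre, so it leans over the label. Side cheeks 50 mm high stand 60 mm to either side of the label on the rear 44 mm of the deck. The way in is along the deck's perpendicular.
Things that resemble listed ones, but are neither listed nor needed, are in the scene too. Of the things like the stand, leave any that is purple; of the rest the larger one is meant.

How it is judged:
On the way:
1. the nose is pressed on the label with 3 to 12 N, its tip within 9 mm of the label's centre line, the reader square to the label within 0.12 rad and steady (below 15 mm/s), for 1 s on end (contact force between reader and easel between 3 and 12 N and x of nose in the frame of aim between -0.009 and 0.009 m and y of nose in the frame of aim between -0.009 and 0.009 m and z of nose in the frame of aim between 0.01 and 0.03 m and angle between the z axis of reader and the z axis of aim, either way round below 0.12 rad and linear speed of reader below 0.015 m/s), for 1 s.
At the end, for the whole second after the job is handed in: The reader stands nose-down in its stand again, upright within 0.08 rad, flange down on the rim (origin 15 to 25 mm above the stand's origin, within 8 mm of its axis), and at rest (horizontal distance between reader and stand below 0.008 m and z of reader in the frame of stand between 0.015 and 0.025 m and angle between reader's own z axis and vertical below 0.08 rad and linear speed of reader below 0.01 m/s); the robot touches nothing.
It fails at once if the reader is pushed against the easel with more than 20 N (contact force between reader and easel above 20 N).
It fails at once if the easel's deck is shifted by more than 10 mm (distance of aim from where it was at the start of the episode above 0.01 m).
It fails at once if a bystander is moved by more than 25 mm (distance of any of cutters, pcb, tips, driver, braid from where it was at the start of the episode above 0.025 m).
It also fails if it takes over 58 s, if anything falls off the work surface, if the arm or the gripper's body presses on something with over 40 N, if the wrist force passes 120 N, or if a joint passes its speed limit or range.

### The arm

A 7-joint arm with a two-finger parallel gripper is mounted at the origin on a cart in front of the work surface, level with it; the furniture and walls round the work are solid. World frame = base frame: x ahead of the robot, y to its left, z up, the work surface at z = 0. Lengths are in m, angles in rad, forces in N, time in s.
With the tool pointing down it reaches from about 0.4 to 0.875 m from the base axis. Payload 19.3 kg.
Tool frame: the origin (TCP) lies midway between the tips of the shut fingers; the grasp point (between the pads) lies bot.grip_point_offset behind it (bot.grip_point_offset is the distance from the TCP to the grasp point, in m); z points along the fingers, y is the line along which they close (so a half turn about z gives the same grasp; the last joint's range is limited). The gripper opens to 85 mm and grips with 20 to 120 N. Pads are 22 mm wide; open, the fingers measure 114 mm over their backs; the gripper's body (76 mm by 85 mm) begins 54 mm behind the grasp point. The pads swing forward as they close: fully open they stand 13 mm farther back than shut.
Start: joints at [-1.242, 0.521, -0.036, 1.599, 0.021, 1.021, -0.113], TCP at [0.243, 0.576, 0.231] pointing down, gripper open.
Joint ranges: [-2.91, 2.91], [-0.3, 2.13], [-1.5, 1.42], [0.17, 2.43], [-1.26, 4.41], [0.16, 1.93], [-2.52, 2.52]. Speed limits (rad/s): [1.89, 1.89, 2.39, 2.39, 3.01, 3.01, 3.01].

### API

Orientations are given as a 3x3 rotation matrix whose columns are the frame's x, y, z axes.
In Python, from plant import bot gives the robot as it stands.
- The arm moves only by the shell command python3 -m pendant 'ROWS'. ROWS is JSON, a list of rows, each a list of 3 entries, a list of its own where there are three numbers: the shift along the world's x, y, z in m, then the turn, a rotation vector about the world's x, y, z in rad, then the closure, from -1 (fully open) to 1 (shut). A call has 1 to 5 rows; each row shifts and turns the commanded pose from where the row before left it; what a row does not reach is not made up. A row lasts 1/10 s, in which the tool goes at most 50 mm and 8.59 degrees, less where a joint would pass 70% of its speed; a pose out of reach is approached as far as the arm can. A call with a gripper value outside its range is refused whole. The fingers move at their own pace and stop on an object; the grip force is fixed at half the most. Time passes only in rows, so rows that do not move let the fingers close. It gives the time, the measured TCP pose, the force, the opening and the grip force at its end, in the units of the state.
- bot.observe(): the state, without advancing time (a new reading comes with each control period).
- bot.get_image(name): name is "scene" or "top" or "wrist"; returns (picture, depth): 400x640x3 uint8, red, green, blue; 400x640 float32, m along the optical axis (not along the pixel's ray), 0 where there is no reading.
- bot.camera_info(name): a dict with "fov_y" (degrees; the focal length in pixels is half the picture's height over the tangent of half this angle, whatever the lens; pixels are square), "cx", "cy" (the principal point, pixels), "T" (4x4, takes a point from camera to world coordinates); the wrist camera has in their place "hand_eye" (4x4, takes a point from camera to tool coordinates, whose origin is the TCP and whose axes are the flange's). Camera axes: x right, y down, z forward; pixel columns grow to the right and rows downward; lengths in m; the calibration is good to about 2 mm. The wrist camera is an equidistant fisheye: a pixel r from the principal point sees the ray r / f radians off the axis. A picture is of the moment at which its call begins: read the wrist's pose just before it. camera_info takes no time and is no camera call.
- bot.finish_job(): hands the job in; it is judged then, once.
Trained networks look in the newest picture that a camera, given by its name, has taken for a name from the list of things; names that differ only in an ending like _2 or _b are one class to them, and where a whole thing is asked for, a point or a joint stands for the part that bears it (a point fixed in the world has none). Each returns a list of dicts, best first, with "conf" (0 to 1); they miss things now and then, are a little off and sometimes report something else, mostly with a low value. They report only what shows in the picture. A call takes as long as a camera call. They do not tell look-alikes from the thing itself.
- bot.masks_of(camera, name): "region" (400x640 bool, what is visible of it) and "at" ([row, column] in pixels, amid what is visible of it).
The state is a dict: "clock": time; "joint_pos": joint angles; "dq": joint speeds; "effort": joint torques, N m; "position": TCP position; "eef_rot": TCP orientation; "contact_force": force on the tool from outside, world axes, zero at the start; "wrist_torque": the same for the moment, N m; "grip_width": finger opening in m; "grasp_force": force on a finger pad.
Only numpy, scipy, OpenCV 4.12 (cv2) and the standard library are available. Lean on these libraries where they do the work, as an engineer would, in place of code of your own. Each camera call takes 0.05 s, during which the arm holds its last target. There are 200 camera calls.

## Working session

There is one attempt and no reset: what is moved stays moved. The work goes in short steps, Python scripts to look and compute and a shell command to move; the robot and the scene stay as the last step left them, time stands still between calls to the robot, and variables do not carry over. Pictures are saved under pics/ and viewed, at most 10 in all, crops included, and the job is handed in when it is done.

```bash
ls; mkdir -p pics
cat > h.py <<'E'
import numpy as np, cv2
from plant import bot
def cloud(cam,d,T=None):
    i=bot.camera_info(cam);f=200/np.tan(np.radians(i['fov_y'])/2)
    v,u=np.mgrid[0:400,0:640]
    P=np.stack([(u-i['cx'])/f*d,(v-i['cy'])/f*d,d],-1)
    T=np.array(i['T']);W=P@T[:3,:3].T+T[:3,3];W[d==0]=np.nan
    return W
E
python3 - <<'E'
from h import *
s=bot.observe();print(s['clock'],s['position'],s['eef_rot'],s['grip_width'],bot.grip_point_offset)
for c in ['scene','top']:
    im,d=bot.get_image(c);np.savez(c+'.npz',im=im,d=d);cv2.imwrite(f'pics/{c}.png',im[...,::-1])
    W=cloud(c,d)
    for n in ['reader','stand','easel','aim','hood','cutters','pcb','tips','driver','braid']:
        for m in bot.masks_of(c,n)[:3]:
            r=m['region'];p=W[r];
            print(c,n,round(m['conf'],2),np.round(m['at']),r.sum(),np.round(np.nanmedian(p,0),3),np.round(np.nanpercentile(p[:,2],98),3))
    print(bot.camera_info(c))
E
```

```text
pics
0.0 [0.24261343 0.57563173 0.23070534] [[-9.21511322e-01  3.88351333e-01 -3.54159557e-04]
 [ 3.88351481e-01  9.21510667e-01 -1.10322518e-03]
 [-1.02077160e-04 -1.15417288e-03 -9.99999329e-01]] 0.08535122332273469 0.0187
scene reader 0.16 [198. 260.] 1940 [0.566 0.304 0.099] 0.176
scene stand 0.95 [257. 370.] 1239 [0.571 0.015 0.031] 0.089
scene stand 0.93 [275. 328.] 1779 [0.452 0.033 0.041] 0.091
scene stand 0.68 [240. 398.] 602 [0.691 0.001 0.029] 0.064
scene easel 0.7 [208. 266.] 3033 [0.566 0.29  0.066] 0.162
scene aim 0.81 [198. 260.] 1788 [0.566 0.303 0.099] 0.169
scene hood 0.58 [198. 263.] 1776 [0.566 0.302 0.1  ] 0.169
scene cutters 0.64 [195. 259.] 1843 [0.566 0.302 0.1  ] 0.175
scene cutters 0.6 [253. 366.] 1377 [0.572 0.016 0.032] 0.091
scene pcb 0.69 [324. 362.] 383 [ 0.405 -0.073  0.009] 0.013
scene pcb 0.66 [254. 197.] 607 [0.397 0.356 0.003] 0.011
scene pcb 0.16 [197. 263.] 1816 [0.565 0.3   0.101] 0.174
scene tips 0.49 [205. 305.] 198 [0.723 0.292 0.021] 0.028
scene tips 0.35 [257. 197.] 664 [0.396 0.356 0.003] 0.01
scene driver 0.7 [324. 360.] 297 [ 0.405 -0.06
[... 954 characters left out ...]
 [0.383 0.145 0.008] 0.013
top cutters 0.48 [196. 212.] 3577 [0.582 0.317 0.106] 0.185
top pcb 0.92 [298. 211.] 1337 [0.399 0.359 0.004] 0.012
top tips 0.9 [144. 223.] 327 [0.732 0.3   0.026] 0.03
top tips 0.38 [142. 262.] 243 [0.729 0.209 0.011] 0.015
top driver 0.56 [266. 406.] 177 [ 0.409 -0.066  0.012] 0.016
top braid 0.74 [142. 262.] 249 [0.727 0.208 0.011] 0.015
{'fov_y': 43.09214579070014, 'cx': 313.308193905023, 'cy': 196.55161029412162, 'T': array([[-0.13429276, -0.96726066,  0.21534221,  0.34380128],
       [-0.99092423,  0.13237152, -0.0233869 ,  0.1365187 ],
       [-0.00588395, -0.21652851, -0.97625856,  1.11289436],
       [ 0.        ,  0.        ,  0.        ,  1.        ]])}
```

View pics/scene.png

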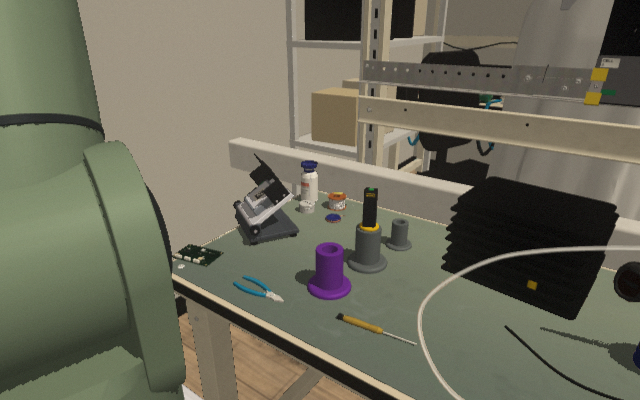

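View pics/top.png

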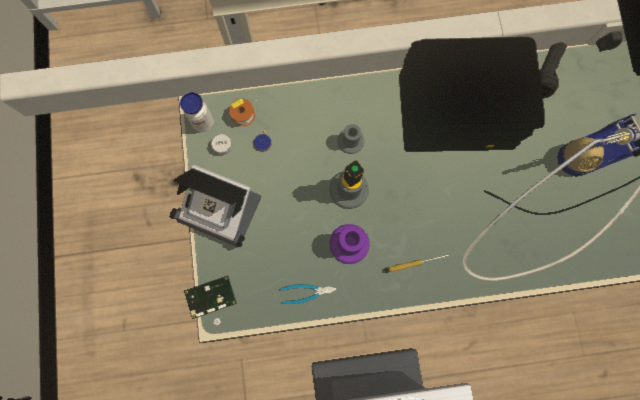

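Stand-like things in the top picture: the purple one at (349,245) is to be left. The larger grey one at (350,188) holds the reader, and there is a small grey one at (350,140). The larger grey is the one meant. Next I confirm this in a crop and measure the reader and easel.

Run:
```python
from h import *
a=np.load('top.npz');im,d=a['im'],a['d'];W=cloud('top',d)
b=np.load('scene.npz');ims=b['im'];Ws=cloud('scene',b['d'])
c1=cv2.resize(im[115:275,165:385],None,fx=2.9,fy=2.9,interpolation=2)
c2=cv2.resize(ims[150:310,225:425],None,fx=0.001+2.9,fy=2.9,interpolation=2)
cv2.imwrite('pics/crop1.png',c1[...,::-1])
cv2.imwrite('pics/crop2.png',c2[...,::-1])
for n,w,I in [('top',W,im),('scene',Ws,ims)]:
    near=(abs(w[...,0]-.585)<.06)&(abs(w[...,1]-.025)<.06)
    for lo,hi in [(.002,.02),(.03,.085),(.098,.11),(.11,.168),(.168,.19)]:
        p=w[near&(w[...,2]>lo)&(w[...,2]<hi)]
        if len(p)>5: print(n,lo,hi,len(p),np.round(np.median(p,0),4),np.round(p.min(0),3),np.round(p.max(0),3))
    m=near&(w[...,2]>.1)&(w[...,2]<.175); 
    p=w[m][:,:2].astype(np.float32); print('rect',cv2.minAreaRect(p))
    # easel
    e=(abs(w[...,0]-.57)<.1)&(abs(w[...,1]-.31)<.1)&(w[...,2]>.02)
    for lo,hi in [(.02,.05),(.05,.08),(.08,.11),(.11,.14),(.14,.2)]:
        p=w[e&(w[...,2]>lo)&(w[...,2]<hi)]
        if len(p)>5: print(n,'easel',lo,len(p),np.round(p.min(0),3),np.round(p.max(0),3))
```

```text
top 0.002 0.02 1542 [0.5691 0.0311 0.005 ] [ 0.525 -0.035  0.002] [0.645 0.085 0.02 ]
top 0.03 0.085 138 [0.5718 0.039  0.0591] [0.567 0.005 0.032] [0.598 0.056 0.085]
top 0.098 0.11 35 [0.5841 0.0348 0.1031] [0.577 0.012 0.098] [0.598 0.048 0.11 ]
top 0.11 0.168 129 [0.5848 0.0359 0.1392] [0.577 0.011 0.111] [0.601 0.046 0.168]
top 0.168 0.19 220 [0.5931 0.029  0.1761] [0.576 0.012 0.168] [0.612 0.044 0.183]
rect ((0.5939119458198547, 0.02806677296757698), (0.02954111061990261, 0.029248012229800224), 25.5192813873291)
top easel 0.02 730 [0.494 0.227 0.02 ] [0.615 0.408 0.05 ]
top easel 0.05 856 [0.493 0.263 0.05 ] [0.613 0.41  0.08 ]
top easel 0.08 1232 [0.531 0.238 0.08 ] [0.656 0.379 0.11 ]
top easel 0.11 748 [0.54  0.239 0.11 ] [0.664 0.381 0.14 ]
top easel 0.14 917 [0.549 0.252 0.14 ] [0.642 0.376 0.19 ]
scene 0.002 0.02 952 [0.5681 0.0044 0.0049] [ 0.525 -0.035  0.002] [0.645 0.084 0.02 ]
scene 0.03 0.085 569 [0.5711 0.0164 0.058 ] [0.564 0.001 0.03 ] [0.607 0.052 0.085]
scene 0.098 0.11 67 [0.5814 0.0219 0.1039] [0.575 0.011 0.098] [0.607 0.037 0.11 ]
scene 0.11 0.168 360 [0.581  0.0216 0.1397] [0.574 0.01  0.11 ] [0.598 0.037 0.168]
scene 0.168 0.19 109 [0.5853 0.0243 0.1748] [0.576 0.011 0.168] [0.608 0.044 0.179]
rect ((0.5899328589439392, 0.02605532296001911), (0.026928776875138283, 0.029357293620705605), 31.357521057128906)
scene easel 0.02 966 [0.489 0.225 0.02 ] [0.668 0.408 0.05 ]
scene easel 0.05 511 [0.493 0.26  0.05 ] [0.587 0.41  0.08 ]
scene easel 0.08 653 [0.531 0.237 0.08 ] [0.645 0.379 0.11 ]
scene easel 0.11 544 [0.538 0.238 0.11 ] [0.651 0.38  0.14 ]
scene easel 0.14 205 [0.55  0.252 0.14 ] [0.633 0.376 0.186]
```

View pics/crop1.png

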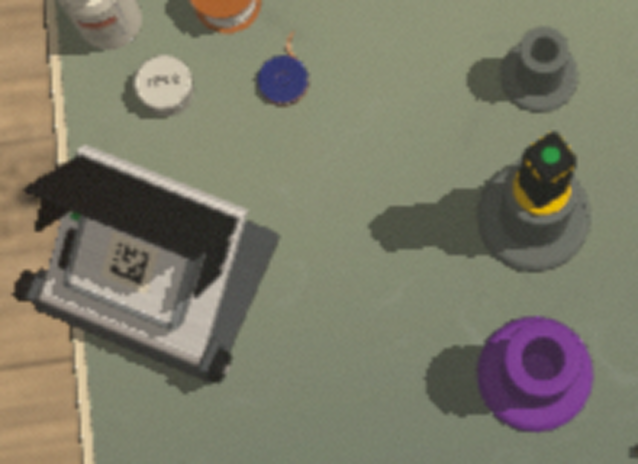

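The crop confirms it: the reader stands in the larger grey stand at crop (535,215). The label is at crop (130,262), which is top pixel (210,205). Now I fit the easel's planes.

Run:
```python
from h import *
a=np.load('top.npz');im,d=a['im'],a['d'];W=cloud('top',d)
b=np.load('scene.npz')
def ransac(P,t=.002,n=3000):
    rng=np.random.default_rng(0);best=None;bc=0
    for _ in range(n):
        q=P[rng.choice(len(P),3,False)];k=np.cross(q[1]-q[0],q[2]-q[0]);l=np.linalg.norm(k)
        if l<1e-7: continue
        k/=l;m=abs((P-q[0])@k)<t
        if m.sum()>bc: bc=m.sum();best=m
    c=P[best].mean(0);k=np.linalg.svd(P[best]-c)[2][2];k*=np.sign(k[2]);return c,k,best
def ana(w,I,name):
    e=(abs(w[...,0]-.57)<.1)&(abs(w[...,1]-.31)<.1)&(w[...,2]>.025)
    bright=I.max(-1)>75
    idx=np.argwhere(e&bright);P=w[e&bright]
    c,k,m=ransac(P);print(name,'P1',m.sum(),c.round(4),k.round(4),'tilt',np.arccos(k[2]),'az',np.degrees(np.arctan2(k[1],k[0])))
    r=P[~m];ri=idx[~m]
    c2,k2,m2=ransac(r);print('P2',m2.sum(),c2.round(4),k2.round(4),np.arccos(k2[2]),'dist',(c2-c)@k)
    s=(P-c)@k; print(np.histogram(s,np.arange(-.04,.045,.004)))
    D=w[e&~bright];c3,k3,m3=ransac(D);print('dark',m3.sum(),c3.round(4),k3.round(4),'dot',k3@k)
    # rectangles in-plane
    x=np.array([0,0,1])-k*k[2];x/=np.linalg.norm(x);y=np.cross(k,x)
    for n_,Q in [('P1',P[m]),('P2',r[m2])]:
        q=np.c_[(Q-c)@x,(Q-c)@y].astype(np.float32);print(n_,'rect',cv2.minAreaRect(q),q.min(0),q.max(0))
    if name=='top':
        v=w[205,210];print('label px',v,((v-c)@k),I[205,210])
ana(W,im,'top');ana(cloud('scene',b['d']),b['im'],'scene')
```

```text
top P1 749 [0.5723 0.3277 0.0956] [-0.4647  0.2777  0.8408] tilt 0.5720694791680362 az 149.13531081338078
P2 750 [0.5654 0.3229 0.0727] [-0.4626  0.27    0.8445] 0.5652539512760607 dist -0.017434424941244663
(array([ 11,   6,   7,  56, 161, 711, 237,  34,  26, 520, 480,   6,   2,
         2,   1,   1,   5,   1,   3,   0,   0]), array([-4.00000000e-02, -3.60000000e-02, -3.20000000e-02, -2.80000000e-02,
       -2.40000000e-02, -2.00000000e-02, -1.60000000e-02, -1.20000000e-02,
       -8.00000000e-03, -4.00000000e-03, -3.46944695e-17,  4.00000000e-03,
        8.00000000e-03,  1.20000000e-02,  1.60000000e-02,  2.00000000e-02,
        2.40000000e-02,  2.80000000e-02,  3.20000000e-02,  3.60000000e-02,
        4.00000000e-02,  4.40000000e-02]))
dark 1113 [0.6034 0.3088 0.1562] [ 0.7248 -0.4199  0.5462] dot 0.005794327940910262
P1 rect ((-0.0007613189518451691, -0.001837119460105896), (0.0585404671728611, 0.11968742311000824), 2.30935001373291) [-0.03080929 -0.06090195] [0.02900015 0.05880632]
P2 rect ((0.005364075303077698, -0.005524672567844391), (0.12775979936122894, 0.15473158657550812),
[... 611 characters left out ...]
02, -1.20000000e-02,
       -8.00000000e-03, -4.00000000e-03, -3.46944695e-17,  4.00000000e-03,
        8.00000000e-03,  1.20000000e-02,  1.60000000e-02,  2.00000000e-02,
        2.40000000e-02,  2.80000000e-02,  3.20000000e-02,  3.60000000e-02,
        4.00000000e-02,  4.40000000e-02]))
dark 299 [0.5643 0.2603 0.126 ] [-0.5059 -0.8623  0.0208] dot 0.023128405324877664
P1 rect ((0.023885294795036316, 0.022156789898872375), (0.1268496811389923, 0.1616223007440567), 5.531150817871094) [-0.03467076 -0.06438635] [0.09157483 0.0991231 ]
P2 rect ((0.0318610742688179, 0.0206668209284544), (0.0986611619591713, 0.07690256834030151), 88.80178833007812) [-0.00681026 -0.02830335] [0.07066663 0.06996083]
```

Run:
```python
from h import *
from scipy.optimize import least_squares
az,t=np.radians(149.8),.574
n=np.array([np.sin(t)*np.cos(az),np.sin(t)*np.sin(az),np.cos(t)])
x=np.array([0,0,1])-n*n[2];x/=np.linalg.norm(x);y=np.cross(n,x)
tiles=[]
for c in ['top','scene']:
    a=np.load(c+'.npz');im,d=a['im'],a['d'];W=cloud(c,d)
    e=(abs(W[...,0]-.57)<.1)&(abs(W[...,1]-.31)<.1)&(W[...,2]>.025)
    o=np.array([.575,.325,.1]);s=(W[e]-o)@n;h,b=np.histogram(s,np.arange(-.04,.02,.001))
    print(c,dict(zip(np.round(b*1e3).astype(int).tolist(),h.tolist())))
    # module top level: highest populated bin near 0
    z0=np.median(s[abs(s)<.006]);print('z0',z0);o=o+n*z0
    dk=im.max(-1)<60;q=(W[e&dk]-o);hx,hy,hz=q@x,q@y,q@n
    sel=(hz>.035)&(abs(hy)<.04);print('hood x pct',np.percentile(hx[sel],[2,10,30,50,90]) if sel.any() else None,'hz max',hz.max(),'hy',np.percentile(hy[hz>.04],[1,99]))
    i=bot.camera_info(c);f=200/np.tan(np.radians(i['fov_y'])/2);T=np.linalg.inv(np.array(i['T']))
    g=np.arange(-.065,.065,.0004);X,Y=np.meshgrid(g,g,indexing='ij');X=X[::-1]; # up slope up; y to left
    Pw=o+X[...,None]*x+Y[:,::-1][...,None]*y;Pc=Pw@T[:3,:3].T+T[:3,3]
    u=Pc[...,0]/Pc[...,2]*f+i['cx'];v=Pc[...,1]/Pc[...,2]*f+i['cy']
    R=cv2.remap(im,u.astype(np.float32),v.astype(np.float32),2);tiles.append(R);print('o',o)
    # reader
    near=(abs(W[...,0]-.59)<.05)&(abs(W[...,1]-.025)<.05)
    p=W[near&(W[...,2]>.1705)&(W[...,2]<.19)][:,:2].astype(np.float32);print('top face',len(p),cv2.minAreaRect(p))
    m=near&(W[...,2]>.102)&(W[...,2]<.16);P=W[m][:,:2]
    # two visible flats: robust square-distance fit
    def F(q):
        dx=P-q[:2];cs,sn=np.cos(q[2]),np.sin(q[2]);k=np.c_[dx[:,0]*cs+dx[:,1]*sn,-dx[:,0]*sn+dx[:,1]*cs];return abs(k).max(1)-.014
    for a0 in (.2,.5,.8):
        r=least_squares(F,[.59,.027,a0],loss='soft_l1',f_scale=.001);print('reader',r.x[:2].round(4),np.degrees(r.x[2])%90,r.cost*1e6)
    P2=W[near&(W[...,2]>.02)&(W[...,2]<.08)][:,:2]
    r=least_squares(lambda q:np.hypot(*(P2-q).T)-.027,[.59,.027],loss='soft_l1',f_scale=.001);print('stand',r.x.round(4),r.cost*1e6,len(P2))
cv2.imwrite('pics/ortho.png',np.hstack(tiles)[...,::-1]);print(R.shape)
```

```text
top {-40: 12, -39: 13, -38: 26, -37: 25, -36: 10, -35: 4, -34: 4, -33: 1, -32: 3, -31: 5, -30: 9, -29: 10, -28: 20, -27: 20, -26: 17, -25: 31, -24: 32, -23: 61, -22: 92, -21: 153, -20: 219, -19: 234, -18: 171, -17: 95, -16: 60, -15: 42, -14: 32, -13: 31, -12: 16, -11: 20, -10: 17, -9: 20, -8: 25, -7: 25, -6: 58, -5: 113, -4: 161, -3: 231, -2: 261, -1: 208, 0: 132, 1: 68, 2: 21, 3: 19, 4: 16, 5: 18, 6: 15, 7: 21, 8: 12, 9: 9, 10: 11, 11: 19, 12: 19, 13: 14, 14: 17, 15: 15, 16: 14, 17: 17, 18: 24}
z0 -0.0016804507988251963
hood x pct [0.05519941 0.05670922 0.05750678 0.05800516 0.05904872] hz max 0.07072346048220801 hy [-0.0594096   0.06053312]
o [0.57578863 0.32454101 0.09858887]
top face 212 ((0.5944235920906067, 0.028311021625995636), (0.028407255187630653, 0.029248012229800224), 25.5192813873291)
reader [0.5951 0.0283] 26.40023307072431 8.833102801742049
reader [0.5951 0.0283] 26.576217576574848 8.836963782563073
reader [0.5951 0.0283] 26.576221290048988 8.836963782578392
stand [0.595  0.0288] 11.453177636090077 146
scene {-40: 3, -39: 5, -38: 7, -37: 2, -36: 5, -35: 5, -34: 6, -33
[... 272 characters left out ...]
: 193, -1: 66, 0: 16, 1: 16, 2: 7, 3: 16, 4: 20, 5: 16, 6: 20, 7: 9, 8: 13, 9: 14, 10: 13, 11: 10, 12: 18, 13: 12, 14: 10, 15: 14, 16: 15, 17: 12, 18: 16}
z0 -0.001750760248570933
hood x pct [0.05271557 0.05277939 0.05286239 0.05294269 0.05470708] hz max 0.06739762234557008 hy [-0.06166428  0.0575577 ]
o [0.57582163 0.3245218  0.09852982]
top face 95 ((0.5905148983001709, 0.026892930269241333), (0.02757319249212742, 0.0263088196516037), 28.766660690307617)
reader [0.5932 0.0288] 24.703949431156776 178.2355975384085
reader [0.5936 0.0279] 27.600102100316434 174.9133598324375
reader [0.5936 0.0279] 27.600101264937173 174.91335983243636
stand [0.5936 0.0288] 241.34871937595386 616
(325, 325, 3)
```

View pics/ortho.png

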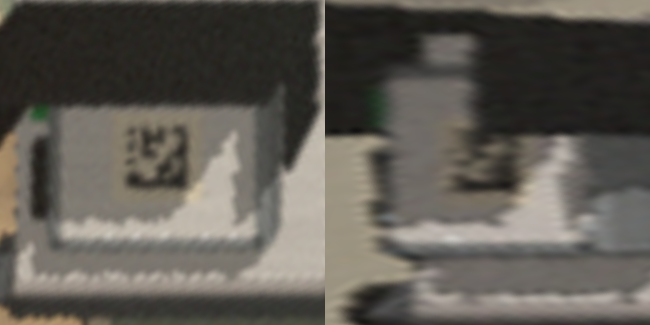

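Top ortho tile: the code centre is at about (157,157) against the tile centre (162,162), so the label is about 1–2 mm from my guess. Estimates:
- Label: about (0.577, 0.325, 0.099), normal tilt 0.574.
- Reader: about (0.594, 0.028), yaw 26.5°.

I'm moving above the reader now.

```bash
python3 -m pendant '[[[0.022,-0.034,0.012],[0,0,-0.047],-1],[[0.022,-0.034,0.012],[0,0,-0.047],-1],[[0.022,-0.034,0.012],[0,0,-0.047],-1],[[0.022,-0.034,0.012],[0,0,-0.047],-1],[[0.022,-0.034,0.012],[0,0,-0.047],-1]]' && python3 -m pendant '[[[0.022,-0.034,0],[0,0,-0.047],-1],[[0.022,-0.034,0],[0,0,-0.047],-1],[[0.022,-0.034,0],[0,0,-0.047],-1],[[0.022,-0.034,0],[0,0,-0.047],-1],[[0.022,-0.034,0],[0,0,-0.047],-1]]' && python3 -m pendant '[[[0.022,-0.034,0],[0,0,-0.047],-1],[[0.022,-0.034,0],[0,0,-0.047],-1],[[0.022,-0.034,0],[0,0,-0.047],-1],[[0.022,-0.034,0],[0,0,-0.047],-1],[[0.022,-0.034,0],[0,0,-0.047],-1]]'; python3 -m pendant '[[[0,0,0],[0,0,0],-1]]'
python3 - <<'E'
from h import *
s=bot.observe();R=s['eef_rot'];print(s['clock'],s['position'],np.degrees(np.arctan2(R[1,1],R[0,1])),s['joint_pos'],s['contact_force'])
im,d=bot.get_image('wrist');cv2.imwrite('pics/w1.png',im[...,::-1]);np.savez('w1.npz',im=im,d=d,p=s['position'],R=R)
print(bot.camera_info('wrist'))
E
```

```text
clock: 1.6
position: [0.3534, 0.4045, 0.2919]
eef_rot: [[-0.805, 0.594, 0.0], [0.594, 0.805, 0.0], [0.0, 0.0, -1.0]]
contact_force: [1.2, 0.6, -0.1]
grip_width: 0.0858
grasp_force: 0.0
clock: 2.1
position: [0.4634, 0.2345, 0.2916]
eef_rot: [[-0.644, 0.765, 0.0], [0.765, 0.644, 0.0], [0.0, 0.001, -1.0]]
contact_force: [-0.1, 0.6, -0.1]
grip_width: 0.0856
grasp_force: 0.0
clock: 2.6
position: [0.5734, 0.0645, 0.2915]
eef_rot: [[-0.449, 0.894, 0.0], [0.894, 0.449, 0.0], [0.0, 0.0, -1.0]]
contact_force: [0.4, 0.0, 0.2]
grip_width: 0.0854
grasp_force: 0.0
clock: 2.7
position: [0.5746, 0.0607, 0.2913]
eef_rot: [[-0.443, 0.896, 0.001], [0.896, 0.443, -0.002], [-0.002, -0.0, -1.0]]
contact_force: [-0.2, 0.1, -0.8]
grip_width: 0.0853
grasp_force: 0.0
2.7 [0.57455188 0.06067147 0.2912738 ] 26.302408292570625 [-0.43901218  0.40146844  0.31887951  1.66907965 -0.13576842  1.09249225
  0.37779928] [-0.19364882  0.118055   -0.77323434]
{'fov_y': 65.70646984690485, 'cx': 326.2370119422348, 'cy': 198.86143271176434, 'hand_eye': array([[ 1.10396784e-04, -9.65110486e-01, -2.61842962e-01,
         6.70841804e-02],
       [ 9.99999825e-01,  2.58510772e-04, -5.31214172e-04,
         5.74953295e-04],
       [ 5.80369594e-04, -2.61842858e-01,  9.65110346e-01,
        -1.43062335e-01],
       [ 0.00000000e+00,  0.00000000e+00,  0.00000000e+00,
         1.00000000e+00]])}
```

View pics/w1.png

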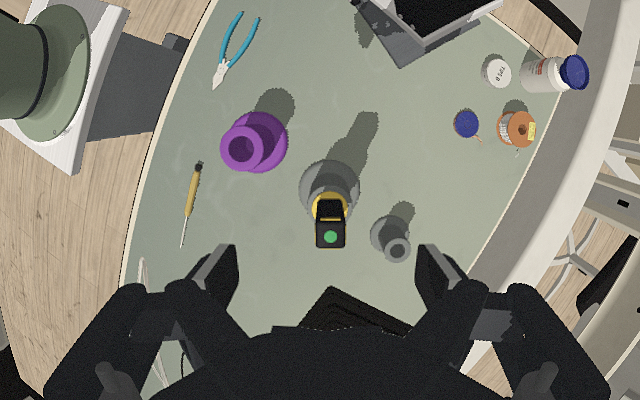

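The wrist view shows the reader at (330,225), its flats aligned with the fingers, in the grey stand at (330,190). I'll work out its pose from the wrist depth.

```bash
cat >> h.py <<'E'
def wcloud(d,p,R):
    i=bot.camera_info('wrist');f=200/np.tan(np.radians(i['fov_y'])/2)
    v,u=np.mgrid[0:400,0:640];a,b=u-i['cx'],v-i['cy'];r=np.hypot(a,b)+1e-9;th=r/f
    P=np.stack([a/r*np.tan(th)*d,b/r*np.tan(th)*d,d],-1);H=np.array(i['hand_eye'])
    W=(P@H[:3,:3].T+H[:3,3])@np.array(R).T+p;W[d==0]=np.nan;return W
E
python3 - <<'E'
from h import *
a=np.load('w1.npz');W=wcloud(a['d'],a['p'],a['R'])
sub=np.zeros(W.shape[:2],bool);sub[140:260,280:400]=True
z=W[...,2]
p=W[sub&(z>.168)&(z<.19)];q=p[:,:2].astype(np.float32);print('top',len(p),np.median(p[:,2]),cv2.minAreaRect(q))
p=W[sub&(z>.09)&(z<.102)];print('flange',len(p),np.median(p,0),p.min(0),p.max(0))
f=W[sub&(z>.004)&(z<.02)];print('foot z',np.median(f,0),f.min(0),f.max(0))
print('TCPxy',a['p'])
E
```

```text
top 950 0.1761377162894324 ((0.5945375561714172, 0.02875351905822754), (0.028963211923837662, 0.03012467548251152), 25.604028701782227)
flange 634 [0.58579756 0.04080202 0.09206424] [0.56794812 0.0050625  0.09001401] [0.62044224 0.05613584 0.1017281 ]
foot z [0.59692895 0.03950638 0.01058449] [ 0.50256536 -0.0982959   0.00400036] [0.71773585 0.13818527 0.01985748]
TCPxy [0.57455188 0.06067147 0.2912738 ]
```

Three cameras agree on (0.5945, 0.0285), yaw about 26°. I descend and grip.

```bash
python3 -m pendant '[[[0.020,-0.032,0],[0,0,-0.005],-1],[[0,0,-0.03],[0,0,0],-1],[[0,0,-0.035],[0,0,0],-1],[[0,0,-0.035],[0,0,0],-1],[[0,0,-0.035],[0,0,0],-1]]' && python3 -m pendant '[[[0,0,-0.02],[0,0,0],-1],[[0,0,-0.010],[0,0,0],-1],[[0,0,0],[0,0,0],-1],[[0,0,0],[0,0,0],-1]]'
```

```text
clock: 3.25
position: [0.5923, 0.0351, 0.1551]
eef_rot: [[-0.447, 0.895, 0.0], [0.895, 0.447, 0.001], [0.0, 0.0, -1.0]]
contact_force: [0.8, 0.4, -0.1]
grip_width: 0.0854
grasp_force: 0.0
clock: 3.65
position: [0.5932, 0.0343, 0.1273]
eef_rot: [[-0.446, 0.895, 0.001], [0.895, 0.446, 0.0], [-0.0, 0.001, -1.0]]
contact_force: [0.2, 0.3, 1.0]
grip_width: 0.0856
grasp_force: 0.0
```

```bash
python3 -m pendant '[[[0.0013,-0.0058,-0.001],[0,0,-0.007],-1],[[0,0,0],[0,0,0],-1],[[0,0,0],[0,0,0],-1],[[0,0,0],[0,0,0],0],[[0,0,0],[0,0,0],1]]' && python3 -m pendant '[[[0,0,0],[0,0,0],1],[[0,0,0],[0,0,0],1],[[0,0,0],[0,0,0],1],[[0,0,0],[0,0,0],1],[[0,0,0],[0,0,0],1]]'
```

```text
clock: 4.15
position: [0.594, 0.0283, 0.1254]
eef_rot: [[-0.44, 0.898, 0.0], [0.898, 0.44, 0.0], [0.0, 0.0, -1.0]]
contact_force: [-0.5, -0.3, 1.0]
grip_width: 0.0591
grasp_force: 0.0
clock: 4.65
position: [0.5941, 0.0282, 0.1254]
eef_rot: [[-0.439, 0.898, 0.0], [0.898, 0.439, 0.0], [0.0, 0.0, -1.0]]
contact_force: [-0.7, 1.4, 3.1]
grip_width: 0.0272
grasp_force: 58.9
```

Gripped (27 mm, 59 N). Now I lift it out slowly at first.

```bash
python3 -m pendant '[[[0,0,0.01],[0,0,0],1],[[0,0,0.02],[0,0,0],1],[[0,0,0.03],[0,0,0],1],[[0,0,0.03],[0,0,0],1],[[0,0,0.03],[0,0,0],1]]' && python3 -m pendant '[[[0,0,0.03],[0,0,0],1],[[0,0,0.03],[0,0,0],1],[[0,0,0.015],[0,0,0],1],[[0,0,0],[0,0,0],1],[[0,0,0],[0,0,0],1]]'
```

```text
clock: 5.15
position: [0.5938, 0.028, 0.247]
eef_rot: [[-0.439, 0.898, -0.0], [0.898, 0.439, -0.0], [-0.0, -0.0, -1.0]]
contact_force: [0.6, -0.1, -1.9]
grip_width: 0.0275
grasp_force: 59.2
clock: 5.65
position: [0.5937, 0.0281, 0.32]
eef_rot: [[-0.439, 0.898, -0.0], [0.898, 0.439, -0.0], [0.0, -0.0, -1.0]]
contact_force: [-0.8, 0.5, -1.3]
grip_width: 0.0275
grasp_force: 59.3
```

```bash
python3 -m pendant '[[[-0.005,0.015,0],[0,0,0],1],[[-0.0103,0.03,0],[0,0,0],1],[[-0.0103,0.03,0],[-0.029,-0.05,0],1],[[-0.0103,0.03,0],[-0.029,-0.05,0],1],[[-0.0103,0.03,0],[-0.029,-0.05,0],1]]' && python3 -m pendant '[[[-0.0103,0.03,0],[-0.029,-0.05,0],1],[[-0.0103,0.03,0],[-0.029,-0.05,0],1],[[-0.0103,0.03,0],[-0.029,-0.05,0],1],[[-0.0103,0.03,0],[-0.029,-0.05,0],1],[[-0.0103,0.03,0],[-0.029,-0.05,0],1]]' && python3 -m pendant '[[[-0.0103,0.03,0],[-0.029,-0.05,0],1],[[-0.0103,0.03,0],[-0.029,-0.046,0],1],[[-0.005,0.014,0],[0,0,0],1],[[0,0,0],[0,0,0],1],[[0,0,0],[0,0,0],1]]'
```

```text
clock: 6.15
position: [0.5466, 0.1649, 0.3194]
eef_rot: [[-0.429, 0.891, 0.15], [0.892, 0.444, -0.087], [-0.144, 0.097, -0.985]]
contact_force: [1.8, 0.6, -1.8]
grip_width: 0.0275
grasp_force: 59.2
clock: 6.65
position: [0.4948, 0.3149, 0.3196]
eef_rot: [[-0.364, 0.847, 0.388], [0.854, 0.47, -0.224], [-0.372, 0.249, -0.894]]
contact_force: [0.6, 0.1, -1.8]
grip_width: 0.0275
grasp_force: 59.3
clock: 7.15
position: [0.4706, 0.3866, 0.3197]
eef_rot: [[-0.325, 0.822, 0.469], [0.83, 0.485, -0.275], [-0.453, 0.3, -0.84]]
contact_force: [1.4, -1.1, -1.5]
grip_width: 0.0272
grasp_force: 59.3
```

Run:
```python
from h import *
s=bot.observe();p,R=s['position'],s['eef_rot']
im,d=bot.get_image('wrist');cv2.imwrite('pics/w2.png',im[...,::-1]);np.savez('w2.npz',im=im,d=d,p=p,R=R)
n=-R[:,2];W=wcloud(d,p,R);L=np.array([.5774,.3247,.0994])
print('lat err of axis vs label',(L-p)-((L-p)@n)*n,'along',(p-L)@n)
q=(W-L);x=np.array([0,0,1])-n*n[2];x/=np.linalg.norm(x);y=np.cross(n,x)
C=np.stack([q@x,q@y,q@n],-1)
m=(abs(C[...,0])<.03)&(abs(C[...,1])<.035)&(abs(C[...,2])<.01)
P=W[m];c=P.mean(0);k=np.linalg.svd(P-c)[2][2];k*=np.sign(k[2]);print(m.sum(),'normal',k,'angle',np.arccos(k@n),'z off',np.median(C[m][:,2]))
h=(C[...,2]>.03)&(C[...,2]<.06)&(abs(C[...,1])<.04)&(C[...,0]>.03)&(C[...,0]<.09);print('hood x',np.nanpercentile(C[h][:,0],[2,25,50,90]))
g=np.arange(-.05,.05,.0005)
# scatter ortho, at true heights
o=np.zeros((240,240,3),np.uint8)
sel=(abs(C[...,0])<.06)&(abs(C[...,1])<.06)&(abs(C[...,2])<.03)
o[(119-C[sel][:,0]*2000).astype(int),(119-C[sel][:,1]*2000).astype(int)]=im[sel]
o=cv2.dilate(o,np.ones((3,3)));cv2.circle(o,(119,119),3,(255,0,0),1)
cv2.imwrite('pics/w2b.png',np.hstack([im[:,:],cv2.copyMakeBorder(cv2.resize(o,None,fx=.66,fy=.66),0,400-158,0,0,0)])[...,::-1])
```

```text
lat err of axis vs label [-0.01124214  0.00741118 -0.00870142] along 0.25204644878936144
2491 normal [-0.47027833  0.27272293  0.83932145] angle 0.002877386592382641 z off 8.250175779238855e-05
hood x [0.05108813 0.05165228 0.0519911  0.05257985]
```

View pics/w2b.png

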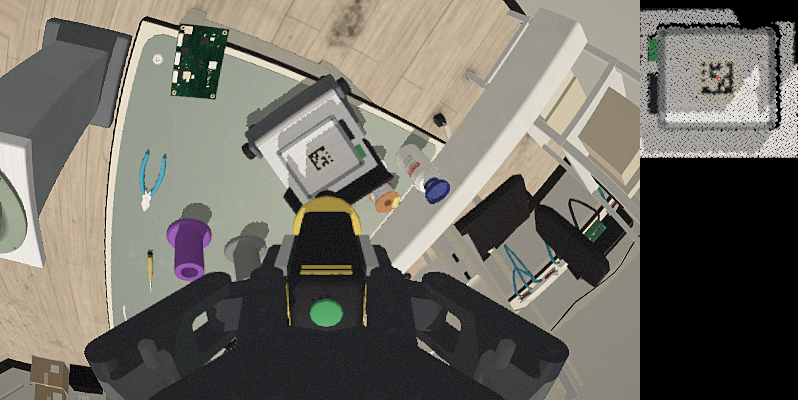

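The wrist view shows the label at (320,157). In the ortho inset my estimate sits on the code's centre, the hood is at 52 mm and the tilt error is 0.003 rad. I correct sideways by about 16 mm and come in along the perpendicular.

```bash
python3 -m pendant '[[[-0.0112,0.0074,-0.0087],[0,0,0],1],[[0.0117,-0.0068,-0.021],[0,0,0],1],[[0.0117,-0.0068,-0.021],[0,0,0],1],[[0.0117,-0.0068,-0.021],[0,0,0],1],[[0.0117,-0.0068,-0.021],[0,0,0],1]]' && python3 -m pendant '[[[0.007,-0.0041,-0.0126],[0,0,0],1],[[0.007,-0.0041,-0.0126],[0,0,0],1],[[0,0,0],[0,0,0],1],[[0,0,0],[0,0,0],1]]'
python3 - <<'E'
from h import *
s=bot.observe();p,R=s['position'],s['eef_rot'];n=-R[:,2];L=np.array([.5774,.3247,.0994])
print(n,'lat',(L-p)-((L-p)@n)*n,'gap',(p-L)@n-.1054,s['contact_force']@n,s['contact_force'])
E
```

```text
clock: 7.7
position: [0.5064, 0.3666, 0.2265]
eef_rot: [[-0.324, 0.822, 0.469], [0.831, 0.484, -0.274], [-0.452, 0.301, -0.84]]
contact_force: [-0.6, 0.0, -1.2]
grip_width: 0.0275
grasp_force: 59.5
clock: 8.1
position: [0.52, 0.359, 0.2025]
eef_rot: [[-0.324, 0.822, 0.469], [0.831, 0.484, -0.274], [-0.452, 0.301, -0.84]]
contact_force: [-0.8, 0.6, -1.4]
grip_width: 0.0274
grasp_force: 59.3
[-0.46876443  0.27443624  0.83960982] lat [-1.93467603e-04 -5.75953490e-04  8.02417737e-05] gap 0.01745064978427263 -0.6520855201415744 [-0.76293245  0.55665599 -1.38455705]
```

```bash
python3 -m pendant '[[[0.0014,-0.0008,-0.0025],[0,0,0],1],[[0.0014,-0.0008,-0.0025],[0,0,0],1],[[0.0014,-0.0008,-0.0025],[0,0,0],1],[[0.0014,-0.0008,-0.0025],[0,0,0],1],[[0,0,0],[0,0,0],1]]' && python3 -m pendant '[[[0.0005,-0.0003,-0.0008],[0,0,0],1],[[0.0005,-0.0003,-0.0008],[0,0,0],1],[[0,0,0],[0,0,0],1]]' && python3 -m pendant '[[[0.0005,-0.0003,-0.0008],[0,0,0],1],[[0.0005,-0.0003,-0.0008],[0,0,0],1],[[0,0,0],[0,0,0],1]]'
```

```text
clock: 8.6
position: [0.526, 0.3557, 0.1921]
eef_rot: [[-0.324, 0.821, 0.469], [0.83, 0.485, -0.275], [-0.453, 0.3, -0.839]]
contact_force: [0.7, 1.0, -0.1]
grip_width: 0.0271
grasp_force: 59.3
clock: 8.9
position: [0.5269, 0.3553, 0.1907]
eef_rot: [[-0.324, 0.821, 0.469], [0.831, 0.485, -0.274], [-0.453, 0.301, -0.839]]
contact_force: [1.2, -0.2, -1.1]
grip_width: 0.0272
grasp_force: 59.3
clock: 9.2
position: [0.528, 0.3546, 0.1891]
eef_rot: [[-0.324, 0.821, 0.469], [0.831, 0.485, -0.274], [-0.453, 0.301, -0.839]]
contact_force: [-0.3, -0.5, -1.4]
grip_width: 0.0274
grasp_force: 59.3
```

```bash
for i in 1; do python3 -m pendant '[[[0.0005,-0.0003,-0.0008],[0,0,0],1],[[0,0,0],[0,0,0],1]]' ; python3 -m pendant '[[[0.0005,-0.0003,-0.0008],[0,0,0],1],[[0,0,0],[0,0,0],1]]'; python3 -m pendant '[[[0.0005,-0.0003,-0.0008],[0,0,0],1],[[0,0,0],[0,0,0],1]]'; done | grep -E "pos|contact"
```

```text
position: [0.5284, 0.3544, 0.1883]
contact_force: [0.0, -0.2, -1.7]
position: [0.5289, 0.354, 0.1875]
contact_force: [-0.2, -0.5, -0.7]
position: [0.5294, 0.3539, 0.1868]
contact_force: [-1.4, 0.1, 1.0]
```

```bash
(python3 -m pendant '[[[0.0005,-0.0003,-0.0008],[0,0,0],1],[[0,0,0],[0,0,0],1]]'; python3 -m pendant '[[[0.0005,-0.0003,-0.0008],[0,0,0],1],[[0,0,0],[0,0,0],1]]'; python3 -m pendant '[[[0,0,0],[0,0,0],1]]') | grep -E "pos|contact"
```

```text
position: [0.5299, 0.3537, 0.186]
contact_force: [-2.6, 1.5, 2.3]
position: [0.5304, 0.3533, 0.1852]
contact_force: [-3.4, 1.3, 2.5]
position: [0.5304, 0.3534, 0.1852]
contact_force: [-3.6, 0.8, 2.2]
```

About 5 N, with the nose given about 2.5 mm. Now I hold for two seconds.

```bash
for i in 1 2 3 4 5; do python3 -m pendant '[[[0,0,0],[0,0,0],1],[[0,0,0],[0,0,0],1],[[0,0,0],[0,0,0],1],[[0,0,0],[0,0,0],1],[[0,0,0],[0,0,0],1]]' | grep -E "clock|contact"; done
python3 - <<'E'
from h import *
s=bot.observe();p,R=s['position'],s['eef_rot'];n=-R[:,2];L=np.array([.5774,.3247,.0994])
print('lat',(L-p)-((L-p)@n)*n,'gap',(p-L)@n-.1054,s['contact_force']@n)
im,d=bot.get_image('scene');cv2.imwrite('pics/press.png',cv2.resize(im[130:270,190:370],None,fx=3.5,fy=3.5,interpolation=2)[...,::-1])
E
```

```text
clock: 10.8
contact_force: [-3.5, 0.6, 3.5]
clock: 11.3
contact_force: [-3.6, 1.9, 2.3]
clock: 11.8
contact_force: [-2.4, 1.8, 2.7]
clock: 12.3
contact_force: [-2.6, 1.7, 3.3]
clock: 12.8
contact_force: [-3.1, 2.4, 1.8]
lat [-0.00085742 -0.00060041 -0.00028324] gap -0.0035199096293513643 3.6282565058750658
```

View pics/press.png

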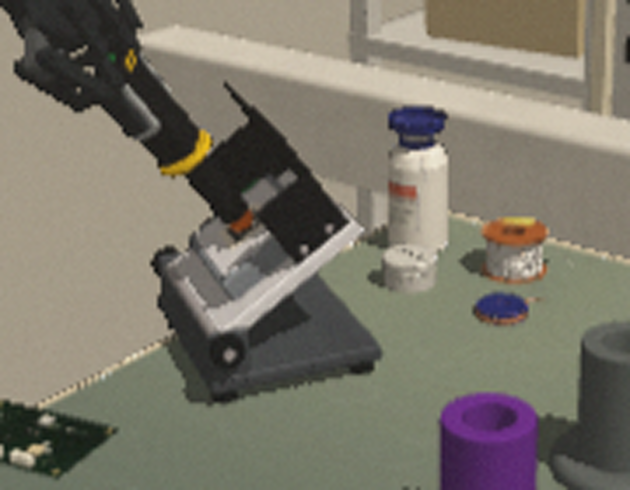

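The orange nose sits on the label at crop (240,222), square to it. For margin I press 1 mm more and hold again.

```bash
python3 -m pendant '[[[0.0005,-0.0003,-0.0008],[0,0,0],1],[[0,0,0],[0,0,0],1],[[0,0,0],[0,0,0],1],[[0,0,0],[0,0,0],1],[[0,0,0],[0,0,0],1]]' | grep -E "clock|contact"; for i in 1 2 3 4; do python3 -m pendant '[[[0,0,0],[0,0,0],1],[[0,0,0],[0,0,0],1],[[0,0,0],[0,0,0],1],[[0,0,0],[0,0,0],1],[[0,0,0],[0,0,0],1]]' | grep -E "clock|contact"; done
python3 -m pendant '[[[-0.0024,0.0014,0.0042],[0,0,0],1],[[-0.0047,0.0027,0.0084],[0,0,0],1],[[-0.0094,0.0055,0.0168],[0,0,0],1],[[-0.0117,0.0068,0.021],[0,0,0],1],[[-0.0117,0.0068,0.021],[0,0,0],1]]' && python3 -m pendant '[[[-0.0117,0.0068,0.021],[0,0,0],1],[[-0.0117,0.0068,0.021],[0,0,0],1],[[-0.0094,0.0055,0.0168],[0,0,0],1],[[0,0,0],[0,0,0],1],[[0,0,0],[0,0,0],1]]'
```

```text
clock: 13.35
contact_force: [-3.3, 1.8, 2.7]
clock: 13.85
contact_force: [-3.8, 3.1, 2.5]
clock: 14.35
contact_force: [-3.2, 2.5, 2.7]
clock: 14.85
contact_force: [-3.5, 2.0, 3.3]
clock: 15.35
contact_force: [-3.2, 2.6, 3.5]
clock: 15.85
position: [0.4904, 0.3759, 0.257]
eef_rot: [[-0.324, 0.822, 0.469], [0.831, 0.484, -0.275], [-0.453, 0.3, -0.839]]
contact_force: [0.1, 1.6, -1.9]
grip_width: 0.0276
grasp_force: 59.3
clock: 16.35
position: [0.4582, 0.3948, 0.3146]
eef_rot: [[-0.324, 0.821, 0.469], [0.831, 0.485, -0.274], [-0.453, 0.301, -0.839]]
contact_force: [0.6, -0.1, -2.2]
grip_width: 0.0271
grasp_force: 59.5
```

Released and clear of the hood. Back over the stand, untilting on the way.

```bash
python3 -m pendant '[[[0.006,-0.01,0.006],[0,0,0],1],[[0.0103,-0.025,0.005],[0.029,0.05,0],1],[[0.0103,-0.03,0],[0.029,0.05,0],1],[[0.0103,-0.03,0],[0.029,0.05,0],1],[[0.0103,-0.03,0],[0.029,0.05,0],1]]' && python3 -m pendant '[[[0.0103,-0.03,0],[0.029,0.05,0],1],[[0.0103,-0.03,0],[0.029,0.05,0],1],[[0.0103,-0.03,0],[0.029,0.05,0],1],[[0.0103,-0.03,0],[0.029,0.05,0],1],[[0.0103,-0.03,0],[0.029,0.05,0],1]]' && python3 -m pendant '[[[0.0103,-0.03,0],[0.029,0.046,0],1],[[0.0103,-0.03,0],[0,0,0],1],[[0.0103,-0.03,0],[0,0,0],1],[[0,0,0],[0,0,0],1],[[0,0,0],[0,0,0],1]]'
python3 - <<'E'
from h import *
s=bot.observe();print(s['position'],s['eef_rot'].round(4).tolist())
R=s['eef_rot'];from scipy.spatial.transform import Rotation as Q
R0=np.array([[-.439,.8985,0],[.8985,.439,0],[0,0,-1]]);print('turn needed',Q.from_matrix(R0@R.T).as_rotvec())
E
```

```text
clock: 16.85
position: [0.5061, 0.2674, 0.3255]
eef_rot: [[-0.397, 0.871, 0.289], [0.874, 0.455, -0.17], [-0.28, 0.185, -0.942]]
contact_force: [0.4, -0.6, -1.2]
grip_width: 0.0274
grasp_force: 59.3
clock: 17.35
position: [0.5571, 0.1172, 0.3255]
eef_rot: [[-0.438, 0.898, 0.044], [0.898, 0.439, -0.028], [-0.044, 0.028, -0.999]]
contact_force: [-0.1, 1.7, -0.7]
grip_width: 0.0277
grasp_force: 59.3
clock: 17.85
position: [0.5875, 0.0284, 0.3251]
eef_rot: [[-0.438, 0.899, -0.001], [0.899, 0.438, -0.0], [-0.0, -0.001, -1.0]]
contact_force: [-0.4, 0.2, -1.3]
grip_width: 0.0273
grasp_force: 59.3
[0.58749518 0.02837541 0.3251206 ] [[-0.4378, 0.8991, -0.0008], [0.8991, 0.4378, -0.0004], [-0.0001, -0.0009, -1.0]]
turn needed [ 0.00044484 -0.00075647  0.00131654]
```

```bash
python3 -m pendant '[[[0.0064,-0.0003,0],[0,0,0],1],[[0,0,-0.035],[0,0,0],1],[[0,0,-0.035],[0,0,0],1],[[0,0,-0.035],[0,0,0],1],[[0,0,0],[0,0,0],1]]' && python3 -m pendant '[[[0,0,-0.02],[0,0,0],1],[[0,0,-0.02],[0,0,0],1],[[0,0,0],[0,0,0],1]]' && python3 -m pendant '[[[0,0,-0.02],[0,0,0],1],[[0,0,-0.02],[0,0,0],1],[[0,0,-0.01],[0,0,0],1],[[0,0,0],[0,0,0],1]]'
```

```text
clock: 18.35
position: [0.5922, 0.0308, 0.2168]
eef_rot: [[-0.442, 0.897, -0.006], [0.897, 0.442, -0.001], [0.002, -0.006, -1.0]]
contact_force: [-0.9, 0.0, -0.7]
grip_width: 0.0274
grasp_force: 59.5
clock: 18.65
position: [0.5939, 0.0305, 0.1802]
eef_rot: [[-0.441, 0.897, -0.002], [0.897, 0.441, 0.0], [0.001, -0.001, -1.0]]
contact_force: [0.3, -0.5, -0.8]
grip_width: 0.0273
grasp_force: 59.5
clock: 19.05
position: [0.5943, 0.0302, 0.1309]
eef_rot: [[-0.441, 0.898, -0.0], [0.898, 0.441, 0.0], [0.0, -0.0, -1.0]]
contact_force: [-0.4, 0.9, -1.2]
grip_width: 0.0274
grasp_force: 59.7
```

```bash
(python3 -m pendant '[[[-0.0003,-0.002,-0.001],[0,0,0],1],[[0,0,-0.002],[0,0,0],1],[[0,0,0],[0,0,0],1]]'; python3 -m pendant '[[[0,0,-0.001],[0,0,0],1],[[0,0,-0.001],[0,0,0],1],[[0,0,0],[0,0,0],1]]'; python3 -m pendant '[[[0,0,-0.0007],[0,0,0],1],[[0,0,0],[0,0,0],1]]')| grep -E "clock|pos|contact"
```

```text
clock: 19.35
position: [0.5942, 0.0279, 0.1282]
contact_force: [0.1, -0.4, -1.4]
clock: 19.65
position: [0.5939, 0.028, 0.1255]
contact_force: [1.3, -0.1, -0.8]
clock: 19.85
position: [0.594, 0.0279, 0.1254]
contact_force: [-2.7, -0.0, 8.7]
```

The flange is on the rim, with contact felt at the same height as before. I open and retreat straight up.

```bash
python3 -m pendant '[[[0,0,0.0004],[0,0,0],1],[[0,0,0],[0,0,0],0],[[0,0,0],[0,0,0],-1],[[0,0,0],[0,0,0],-1],[[0,0,0],[0,0,0],-1]]' && python3 -m pendant '[[[0,0,0],[0,0,0],-1],[[0,0,0],[0,0,0],-1],[[0,0,0],[0,0,0],-1],[[0,0,0.01],[0,0,0],-1],[[0,0,0.03],[0,0,0],-1]]' && python3 -m pendant '[[[0,0,0.04],[0,0,0],-1],[[0,0,0.04],[0,0,0],-1],[[0,0,0.03],[0,0,0],-1],[[0,0,0],[0,0,0],-1],[[0,0,0],[0,0,0],-1]]'
python3 - <<'E'
from h import *
im,d=bot.get_image('top');W=cloud('top',d);z=W[...,2]
near=(abs(W[...,0]-.59)<.05)&(abs(W[...,1]-.025)<.05)
im,d=bot.get_image('scene');cv2.imwrite('pics/end.png',im[...,::-1])
s=bot.observe();im2,d2=bot.get_image('wrist');W=wcloud(d2,s['position'],s['eef_rot']);z=W[...,2]
near=(abs(W[...,0]-.59)<.04)&(abs(W[...,1]-.028)<.04)
p=W[near&(z>.165)&(z<.19)];print('top',len(p),np.median(p[:,2]),cv2.minAreaRect(p[:,:2].astype(np.float32)))
c=p.mean(0);k=np.linalg.svd(p-c)[2][2];print('top normal',k)
E
```

```text
clock: 20.35
position: [0.5939, 0.0279, 0.1253]
eef_rot: [[-0.44, 0.898, 0.0], [0.898, 0.44, 0.0], [0.0, 0.0, -1.0]]
contact_force: [0.4, -0.1, -0.3]
grip_width: 0.0831
grasp_force: 0.0
clock: 20.85
position: [0.5927, 0.0279, 0.1643]
eef_rot: [[-0.44, 0.898, -0.004], [0.898, 0.44, -0.0], [0.001, -0.003, -1.0]]
contact_force: [-0.4, -0.3, 0.6]
grip_width: 0.0856
grasp_force: 0.0
clock: 21.35
position: [0.594, 0.028, 0.2761]
eef_rot: [[-0.44, 0.898, 0.001], [0.898, 0.44, 0.001], [-0.0, 0.002, -1.0]]
contact_force: [0.1, 0.1, -1.0]
grip_width: 0.0856
grasp_force: 0.0
top 1181 0.17603775419940643 ((0.5938602089881897, 0.02853594347834587), (0.028809428215026855, 0.029175536707043648), 26.050142288208008)
top normal [-0.03131677  0.05495748  0.99799746]
```

View pics/end.png

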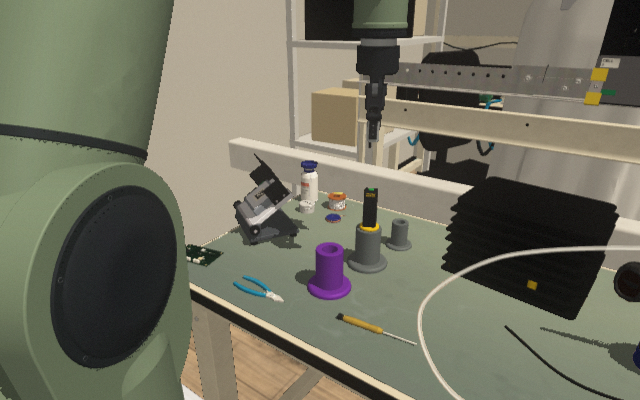

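The reader is upright in the grey stand at (370,220), as before, with its top at 0.176 m. Everything else is where it was and the gripper is clear, so I hand in.

```bash
python3 -c "
from plant import bot
print(bot.finish_job())"
```

```text
the job is handed in; nothing more can be done
None
```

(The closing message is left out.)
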